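# Fit the spare key clamp in the duplicating machine and lock it

### The arm

A 6-joint arm with a two-finger parallel gripper is mounted at the origin on the work surface. World frame = base frame: x ahead of the robot, y to its left, z up, the work surface at z = 0. Lengths are in mm, angles in rad, forces in N, time in s.
With the tool pointing down it reaches from about 400 to 925 mm from the base axis. Payload 3.4 kg.
Tool frame: the origin (TCP) lies on the front face of the gripper's body, between the roots of the fingers; the fingertips stand 73 mm ahead of it and the grasp point (between the pads) lies env.grasp_offset ahead of it (env.grasp_offset is the distance from the TCP to the grasp point, in mm); x points along the fingers, z is the direction in which the jaws open and shut, and the axes are right-handed (so a half turn about x gives the same grasp; the last joint's range is limited). The gripper opens to 85 mm and grips with 20 to 120 N. Pads are 22 mm wide; open, the fingers measure 114 mm over their backs; the gripper's body (76 mm by 85 mm) begins 54 mm behind the grasp point. The pads swing forward as they close: fully open they stand 13 mm farther back than shut.
Start: joints at [-1.411, 0.307, 1.506, -0, 1.328, -0.073], TCP at [132.629, -559.501, 303.905] pointing down, gripper open.
Joint ranges: [-3.12, 3.12], [-1.05, 2.28], [0.14, 2.33], [-1.42, 4.57], [0.1, 2.73], [-2.68, 2.68]. Speed limits (rad/s): [2.57, 2.57, 3.14, 3.14, 3.14, 3.14].

### API

Orientations are given as a rotation vector (axis times angle).
In Python, from cell import monitor, get_image, close_job, env gives the robot as it stands.
- The arm moves only by the tool carry_out, never from a script. Its argument "targets" is a list that holds one entry, the list of rows, each a list of 6 numbers: the shift along the world's x, y, z in mm, then the turn, a rotation vector about the world's x, y, z in rad. A call has 1 to 12 rows; each row shifts and turns the commanded pose from where the row before left it; what a row does not reach is not made up. A row lasts 1/8 s, in which the tool goes at most 62.5 mm and 10.7 degrees, less where a joint would pass 70% of its speed; a pose out of reach is approached as far as the arm can. A call with a gripper value outside its range is refused whole. "fingers" is the opening, from 0 (shut) to 1 (fully open), set as the call begins (left out, the last holds). The fingers move at their own pace and stop on an object; the grip force is fixed at half the most. Time passes only in rows, so rows that do not move let the fingers close. It gives the time, the measured TCP pose, the force and the opening at its end, in the units of the state.
- monitor.state(): the state, without advancing time (a new reading comes with each control period).
- get_image(name): name is "scene" or "top" or "wrist"; returns a dict with "img" (400x640x3 uint8, red, green, blue), "depth" (400x640 float32, mm along the optical axis (not along the pixel's ray), 0 where there is no reading), "intrinsics" (3x3 intrinsics, pixels), "rvec" (rotation vector, rad) and "tvec" (3), from world to camera coordinates, as OpenCV has them; the wrist camera has in their place "mount" (4x4, takes a point from camera to tool coordinates, whose origin is the TCP and whose axes are the tool frame's). Camera axes: x right, y down, z forward; pixel columns grow to the right and rows downward; lengths in mm; the calibration is good to about 2 mm. The wrist camera is an equidistant fisheye: a pixel r from the principal point sees the ray r / f radians off the axis. A picture is of the moment at which its call begins: read the wrist's pose just before it.
- close_job(): hands the job in, once; it reports no verdict.
The state is a dict: "time": time; "joint_pos": joint angles; "qd": joint speeds; "joint_efforts": joint torques, N m; "position": TCP position; "orientation": TCP orientation; "contact_force": force on the tool from outside, world axes, zero at the start; "wrist_torque": the same for the moment, N m; "grip_width": opening from 0.0 (shut) to 1.0 (fully open).
Only numpy, scipy, OpenCV 4.12 (cv2) and the standard library are available. Lean on these libraries where they do the work, as an engineer would, in place of code of your own. Each camera call takes 0.05 s, during which the arm holds its last target. There are 200 camera calls.

### The job

Take the square key clamp out of the wooden rack and fit it in the empty socket of the key machine's carriage, toe to the front: rest it lightly on the carriage, feel along for the socket and shuffle it, still in hand, until it is fully home; never force it down or drop it. Then let go and swing the locking lever over its toe until it stops. Leave the round clamp, the padlock and the screwdriver where they are.

Things in the scene. Friction and masses are not known exactly. Their poses are not given: they have to be found in the camera images.
- clamp_mid (a point): Middle of the loose square steel clamp (0.4 kg), on its upright axis, 22 mm above its flange's underside. Body 36 (x) by 34 mm (y), flat sided, from the underside to 41 mm above it, plus a 4 mm screw head; grip across y. Its front is -x: there the flange's toe, 24 mm wide, 7 thick, reaches 37 mm from the axis. z up. It stands in a rack hole, toe roughly to the robot.
- spigot_end (a point): Lower end of the clamp's round spigot: 22 mm in diameter, 16 mm long below the flange, its last 2 mm tapered to 20 mm. On its front (-x, under the toe) it has a key 6 mm wide reaching 15.5 mm from the axis; the key begins 4 mm above the spigot's end.
- rack: Wooden rack fixed on the bench, 80 (x) by 210 (y) by 30 mm; origin under its middle. Two upright holes 34 mm wide at y = +55 and -55 mm; the clamps' flanges rest on its top. Either clamp can be in either hole.
- machine: Cream key duplicating machine, fixed. Origin on the bench; x from its front to its back, y along the carriage shaft, z up. The flat top of its steel carriage is 60 mm up. A second square clamp with its lever closed is already mounted on the carriage 115 mm to the -y side of the empty socket. Cutter and motor begin at x = 100 mm and reach 0.21 m up, a lamp above the motor 0.41 m.
- socket_mid (a point): Point fixed to the machine (axes as the machine) at the carriage's top face, where the empty socket's centre is at mid travel. The carriage has been left up to 19 mm off along +y or -y and that is NOT measured; pushed, it slides (9 N friction, stops at 20 mm). Socket: bore 24 mm wide, 18 deep, with a keyway 8 mm wide to the front (-x), 17.5 mm from the axis.
- pivot_mid (a point): Point fixed to the machine (same axes) where the locking lever's upright pivot is at mid travel: 62 mm in front of socket_mid, at carriage top height. The pivot moves with the carriage. The tongue, 30 mm long, 12 wide, has its underside 9 mm above the carriage: it passes over the toe (2 mm to spare) only when the clamp is fully home.
- lock (a joint): Angle of the locking lever: 0 open, 1.57 over the toe; anticlockwise from above; stays where left; needs 0.15 N m. Its upright black peg (12 mm in diameter, 16 to 52 mm above the carriage's top) stands 45 mm from the pivot: towards the machine's +y at 0, towards its front (-x) at 1.57. The tongue points the opposite way.
- round_clamp_mid (a point): Bystander: middle of the round steel clamp (36 mm in diameter, 44 mm flange, 41 mm high) in the other hole of the rack.
- padlock: Bystander: brass padlock lying on the bench, 44 by 50 by 22 mm with a steel shackle; origin under its middle.
- screwdriver: Bystander: screwdriver about 190 mm long lying on the bench along its x axis.
Things that resemble listed ones, but are neither listed nor needed, are in the scene too. What is shaped like the part that bears clamp_mid but purple, red or turquoise is not meant.

How it is judged (in metres and radians):
On the way:
1. the clamp is fully home in the socket while the locking lever is still open (z of clamp_mid in the frame of machine between 0.08 and 0.0835 m and x of clamp_mid in the frame of machine between -0.004 and 0.004 m and y of clamp_mid in the frame of machine between -0.024 and 0.024 m and angle between clamp_mid's own z axis and vertical below 0.06 rad and value of joint lock below 0.6 rad), for 0.2 s.
At the end, for the whole second after the job is handed in: The square clamp is released, at rest, upright (0.06 rad) and fully home in the carriage socket (middle within 1.5 mm of its seated height, 82 mm above the bench, within 4 mm of the socket's line), with the locking lever swung over its toe (beyond 1.3 of 1.57 rad) (z of clamp_mid in the frame of machine between 0.08 and 0.0835 m and x of clamp_mid in the frame of machine between -0.004 and 0.004 m and y of clamp_mid in the frame of machine between -0.024 and 0.024 m and angle between clamp_mid's own z axis and vertical below 0.06 rad and value of joint lock above 1.3 rad and linear speed of clamp below 0.02 m/s); the robot touches nothing.
It fails at once if the clamp is forced or dropped against the machine (more than 60 N) (contact force between clamp and machine above 60 N).
It fails at once if the round clamp, the padlock or the screwdriver is moved by more than 20 mm (distance of any of round_clamp_mid, padlock, screwdriver from where it was at the start of the episode above 0.02 m).
It also fails if it takes over 72 s, if anything falls off the work surface, if the arm or the gripper's body presses on something with over 40 N, if the wrist force passes 120 N, or if a joint passes its speed limit or range.

## Working session

There is one attempt and no reset: what is moved stays moved. The work goes in short steps, Python scripts to look and compute and a tool call to move; the robot and the scene stay as the last step left them, time stands still between calls to the robot, and variables do not carry over. Pictures are saved under pics/ and viewed, about 8 in all and at most 12, crops included, and the job is handed in when it is done.

Besides the shell and the picture viewer there is one more tool, called after "Emit:" in YAML: its name, and indented under it one key for each argument. carry_out: Moves the arm, as the interface text tells. Its arguments: {"type":"object","properties":{"targets":{"type":"array","items":{"type":"array","items":{"type":"array","items":{"type":"number"}}}},"fingers":{"type":"number"}},"required":["targets"]}

```bash
mkdir -p pics; cat > h.py <<'E'
import numpy as np, cv2
from cell import monitor, get_image, close_job, env
R=lambda v: cv2.Rodrigues(np.array(v,float))[0]
def save(n,im,s=1):
    cv2.imwrite('pics/'+n,cv2.resize(im[...,::-1],None,fx=s,fy=s,interpolation=cv2.INTER_CUBIC))
def cloud(d):
    z=d['depth'].astype(float);K=d['intrinsics'];v,u=np.mgrid[:z.shape[0],:z.shape[1]]
    p=np.stack([(u-K[0,2])/K[0,0]*z,(v-K[1,2])/K[1,1]*z,z],-1)
    w=(p-np.array(d['tvec']).ravel())@R(d['rvec']); w[z==0]=np.nan
    return w
def ray(d,u,v,h):
    K=d['intrinsics'];Rm=R(d['rvec']);c=-Rm.T@np.array(d['tvec']).ravel()
    r=Rm.T@np.array([(u-K[0,2])/K[0,0],(v-K[1,2])/K[1,1],1]); return c+r*(h-c[2])/r[2]
E
python3 - <<'E'
from h import *
import pickle
print(monitor.state(), env.grasp_offset)
o={}
for n in('scene','top'):
    d=get_image(n);o[n]=d;save(n+'0.png',d['img']);print(n,d['intrinsics'],d['rvec'],d['tvec'],(d['depth']>0).mean())
pickle.dump(o,open('o.pkl','wb'))
E
```

```text
{'time': 0.0, 'joint_pos': array([-1.41148902e+00,  3.07566589e-01,  1.50765751e+00, -2.30548936e-05,
        1.32836224e+00, -7.35056029e-02]), 'qd': array([-0.00146803, -0.00099881, -0.00055087, -0.00047649,  0.00133843,
        0.0006593 ]), 'joint_efforts': array([-1.40086955e-03, -4.57555497e+01, -2.51916915e+01, -2.98233599e-04,
        1.33392925e-02,  1.52224499e-05]), 'position': array([ 132.54329896, -558.96882022,  302.9905291 ]), 'orientation': array([ 1.03733409,  1.31190116, -1.0351094 ]), 'contact_force': array([0.1671667 , 0.08670662, 0.06705891]), 'wrist_torque': array([ 0.04735368, -0.07696358, -0.02431736]), 'grip_width': 0.9974284962036912} 53.900000000000006
scene [[373.30856668   0.         319.25892873]
 [  0.         373.30856668 199.62789558]
 [  0.           0.           1.        ]] [ 2.12312732  0.54231964 -0.29724062] [-385.63380295 -142.91738223 1286.72775064] 0.99596484375
top [[468.20069203   0.         323.14866966]
 [  0.         468.20069203 204.45607529]
 [  0.           0.           1.        ]] [ 2.10646741 -2.14530134  0.18519253] [-161.26636439  552.06599494  968.60306426] 0.996109375
```

View pics/scene0.png

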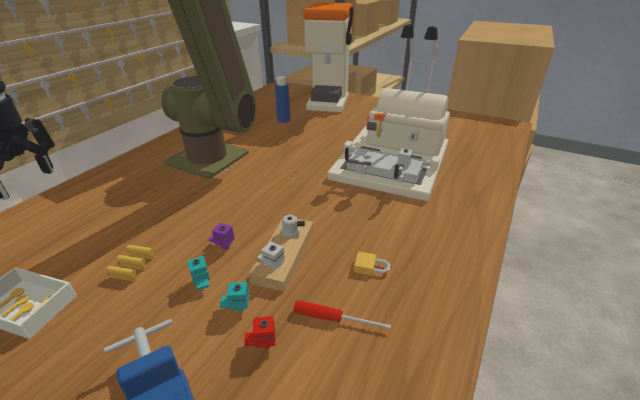

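View pics/top0.png

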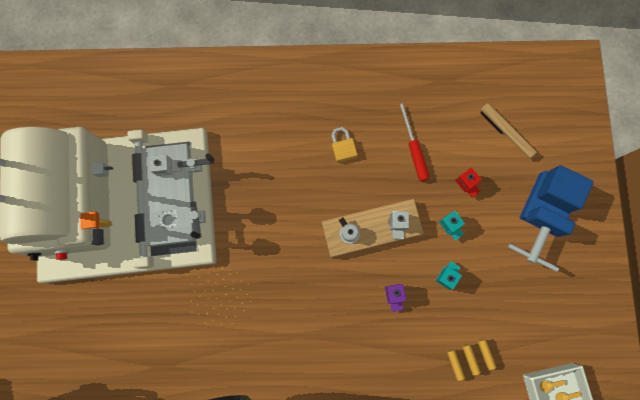

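The scene view shows the rack with the grey square clamp at (272,256) and the round clamp at (290,226). The top view has them at (400,220) and (349,232), and the machine with its empty socket at about (168,219) and its mounted clamp at (157,162). The turquoise (452,224 and 449,276), red (470,181) and purple (397,294) blocks in the top view are lookalikes. Only the grey one at (400,220), standing in the rack, fits. I'll confirm it in an enlarged crop.

```bash
python3 - <<'E'
from h import *
import pickle
o=pickle.load(open('o.pkl','rb'));d=o['top'];im=d['img'];w=cloud(d)
a=cv2.resize(im[120:285,125:225],None,fx=3.6,fy=3.6,interpolation=3);b=cv2.resize(im[190:265,315:440],None,fx=3.4,fy=3.4,interpolation=3)
c=np.zeros((max(len(a),len(b)),a.shape[1]+b.shape[1],3),np.uint8);c[:len(a),:a.shape[1]]=a;c[:len(b),a.shape[1]:]=b
save('crop.png',c);print(c.shape)
for u,v in[(400,217),(398,236),(349,232),(345,222),(168,219),(157,162),(205,140),(212,262),(185,180),(415,202),(424,234),(325,225),(333,255),(195,235),(300,300),(345,150)]:print(u,v,w[v,u].round(1))
s=o['scene'];ws=cloud(s)
for u,v in[(272,249),(290,219),(405,153),(350,300)]:print('s',u,v,ws[v,u].round(1))
E
```

```text
(594, 785, 3)
400 217 [ 513.8 -331.9   79.3]
398 236 [ 478.5 -332.4   37.2]
349 232 [nan nan nan]
345 222 [ 508.4 -217.4   57.7]
168 219 [524.4 167.6  41.8]
157 162 [635.4 173.8 105.8]
205 140 [708.8  96.7  22.7]
212 262 [430.   71.5  32.2]
185 180 [605.7 126.7  63.9]
415 202 [ 559.4 -380.4    0.8]
424 234 [ 486.2 -397.3   -1.6]
325 225 [ 506.9 -174.5   27.2]
333 255 [ 440.5 -190.7   30. ]
195 235 [480.1  88.3 110.5]
300 300 [ 3.454e+02 -1.165e+02  1.000e-01]
345 150 [ 678.6 -223.2   23.3]
s 272 249 [ 515.4 -340.8   74.9]
s 290 219 [ 490.6 -231.7   72. ]
s 405 153 [638.5 159.8 102.1]
s 350 300 [ 6.944e+02 -3.274e+02  1.000e-01]
```

View pics/crop.png

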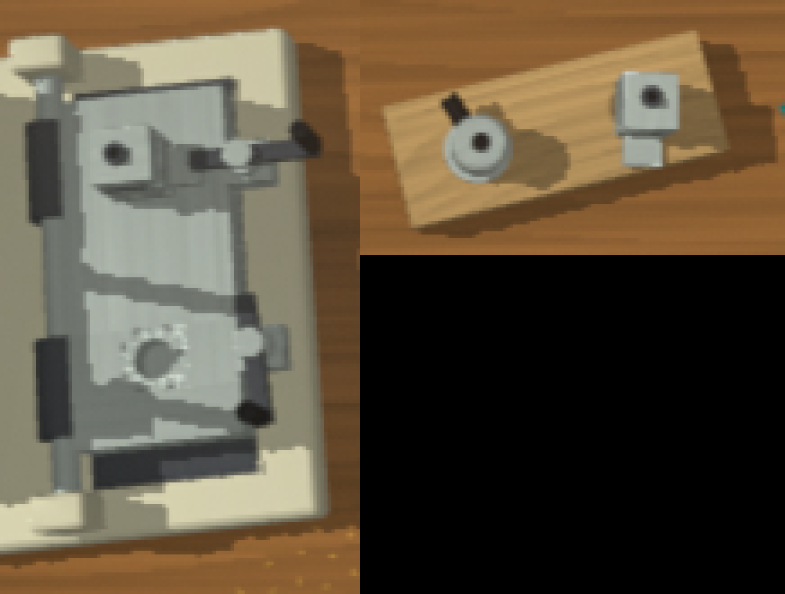

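The crop confirms the grey square clamp is in the rack with its toe down in the image, which is -x in the world (towards the robot). The socket is at about crop (157,358), its lever is open with the peg at crop (255,412), and the machine's front faces world -y. Next I measure.

```bash
python3 - <<'E'
from h import *
import pickle
o=pickle.load(open('o.pkl','rb'))
def rect(P):
    r=cv2.minAreaRect(P[:,:2].astype(np.float32));return np.round(r[0],1),np.round(r[1],1),round(r[2],1),len(P),np.median(P[:,2]).round(1)
for n in('top','scene'):
    d=o[n];w=cloud(d);X,Y,Z=w[...,0],w[...,1],w[...,2]
    def box(x0,x1,y0,y1,z0,z1):
        m=(X>x0)&(X<x1)&(Y>y0)&(Y<y1)&(Z>z0)&(Z<z1);m=cv2.morphologyEx(m.astype(np.uint8),cv2.MORPH_OPEN,np.ones((2,2)))>0
        k,l,st,_=cv2.connectedComponentsWithStats(m.astype(np.uint8));m=l==1+np.argmax(st[1:,4]);return w[m],m
    for nm,b in dict(clamp=(450,560,-385,-280,66,85),rclamp=(440,540,-280,-190,66,85),rack=(400,600,-420,-150,25,34),toe=(440,500,-385,-280,34,42),mclamp=(590,690,120,220,97,112),carr=(420,720,90,220,54,66),base=(400,750,20,140,8,45)).items():
        try:
            P,m=box(*b);c,_=cv2.findContours(m.astype(np.uint8),0,1);c=max(c,key=cv2.contourArea);print(n,nm,*rect(P),P[:,:2].mean(0).round(1),'px',cv2.minAreaRect(c))
        except Exception as e:print(n,nm,e)
E
```

```text
top clamp [ 503.9 -343. ] [26.1 53.5] 27.9 275 nan [nan nan] px ((401.0, 220.5), (17.0, 16.0), 90.0)
top rclamp [ 484.2 -230.3] [31.1 36.9] 5.9 218 nan [nan nan] px ((351.2500305175781, 232.75003051757812), (15.55634880065918, 16.26345443725586), 45.0)
top rack [ 499.  -283.6] [ 81.7 215.8] 13.8 2551 nan [nan nan] px ((373.44122314453125, 228.2647247314453), (36.62287902832031, 95.80156707763672), 75.96376037597656)
top toe [nan nan] [0. 0.] 0.0 91 nan [nan nan] px ((399.0, 235.0), (8.0, 10.0), 90.0)
top mclamp [634.1 171.5] [32.  34.1] 5.6 278 nan [nan nan] px ((159.5, 164.0), (16.0, 17.0), 90.0)
top carr [578.4 160.4] [215.1 117.4] 5.9 4020 nan [nan nan] px ((171.20028686523438, 195.69476318359375), (56.92121887207031, 103.01531219482422), 3.012787342071533)
top base [nan nan] [0. 0.] 0.0 1945 nan [nan nan] px ((199.0, 216.5), (101.0, 34.0), 90.0)
scene clamp [ 514.9 -320.2] [66.6 32.8] 85.0 212 nan [nan nan] px ((273.0000305175781, 250.00003051757812), (14.142135620117188, 18.384775161743164), 45.0)
scene rclamp [ 480.7 -192.2] [ 31.8 111.2] 14.7 118 70.8 [ 492.6 -232.2] px ((290.5, 220.5), (9.0, 15.0), 90.0)
scene rack [ 499.3 -265.4] [ 76.4 241.8] 12.5 1419 nan [nan nan] px ((282.49554443359375, 249.758544921875), (35.19356155395508, 77.44125366210938), 27.552810668945312)
scene toe [ 484.6 -345.6] [ 6.  21.6] 47.5 19 38.3 [ 485.4 -345.5] px ((260.5, 257.5), (5.0, 3.0), 90.0)
scene mclamp [633.8 229.7] [ 29.5 159.1] 5.0 83 100.6 [640.3 170.7] px ((406.4199523925781, 153.05999755859375), (12.727922439575195, 6.788225173950195), 8.13010311126709)
scene carr [556.4 134.9] [141.1 194.2] 15.3 702 nan [nan nan] px ((374.558837890625, 160.2647247314453), (47.2944450378418, 20.615528106689453), 14.03624439239502)
scene base [591.   94.8] [306.7  81.9] 11.5 1627 nan [nan nan] px ((380.78546142578125, 181.25096130371094), (105.08973693847656, 18.57801628112793), 12.87500286102295)
```

```bash
python3 - <<'E'
from h import *
d=get_image('wrist');print(d['mount'],d['intrinsics']);s=monitor.state();print(R(s['orientation']).round(3))
E
```

```text
[[ 4.49473657e-04 -2.89799462e-01  9.57087284e-01 -7.07069416e+01]
 [ 7.03605149e-04 -9.57087052e-01 -2.89799722e-01  7.43865292e+01]
 [ 9.99999651e-01  8.03668882e-04 -2.26281024e-04 -1.29030283e-01]
 [ 0.00000000e+00  0.00000000e+00  0.00000000e+00  1.00000000e+00]] [[309.70691629   0.         322.84616796]
 [  0.         309.70691629 195.82313043]
 [  0.           0.           1.        ]]
[[-0.     0.973  0.231]
 [ 0.002  0.231 -0.973]
 [-1.     0.    -0.002]]
```

Emit:
carry_out:
  targets:
    - [[42, 25, -2, 0, 0, -0.026], [42, 25, -2, 0, 0, -0.026], [42, 25, -2, 0, 0, -0.026], [42, 25, -2, 0, 0, -0.026], [42, 25, -2, 0, 0, -0.026], [42, 25, -2, 0, 0, -0.026], [42, 25, -2, 0, 0, -0.026], [42, 25, -2, 0, 0, -0.026], [43, 22, -2, 0, 0, -0.025], [0, 0, 0, 0, 0, 0], [0, 0, 0, 0, 0, 0]]
  fingers: 1

```text
time: 1.52
position: [511.2, -337.3, 285.4]
orientation: [1.208, 1.211, -1.21]
contact_force: [-1.5, -0.8, 0.0]
grip_width: 1.0
```

```bash
cat >> h.py <<'E'
def wcap():
    s=monitor.state();d=get_image('wrist');d['T']=(R(s['orientation']),np.array(s['position']));return d
def wray(d,u,v,h=None):
    u,v=np.atleast_1d(u).astype(float),np.atleast_1d(v).astype(float)
    K=d['intrinsics'];x=(u-K[0,2])/K[0,0];y=(v-K[1,2])/K[1,1];t=np.hypot(x,y);k=np.sin(t)/np.maximum(t,1e-9)
    r=np.stack([x*k,y*k,np.cos(t)],-1);M=np.array(d['mount']);Rt,p=d['T']
    c=Rt@M[:3,3]+p;r=r@M[:3,:3].T@Rt.T
    if h is None:return c,r
    return c+r*((h-c[2])/r[:,2])[:,None]
def wcloud(d):
    z=d['depth'].astype(float);v,u=np.mgrid[:z.shape[0],:z.shape[1]];c,r=wray(d,u.ravel(),v.ravel())
    M=np.array(d['mount']);f=d['T'][0]@M[:3,2]
    w=c+r*(z.ravel()/(r@f))[:,None];w=w.reshape(*z.shape,3);w[z==0]=np.nan;return w
def ortho(d,cx,cy,h,half,px):
    """rectified top view of plane z=h: row down=-x, col right=-y; px per mm"""
    n=int(2*half*px);j,i=np.meshgrid(np.arange(n),np.arange(n))
    P=np.stack([cx+half-i/px,cy+half-j/px,np.full((n,n),h)],-1)
    M=np.array(d['mount']);Rt,p=d['T'];q=((P-p)@Rt-M[:3,3])@M[:3,:3]
    a=np.arctan2(np.hypot(q[...,0],q[...,1]),q[...,2]);ph=np.arctan2(q[...,1],q[...,0]);K=d['intrinsics']
    return cv2.remap(d['img'],(K[0,2]+K[0,0]*a*np.cos(ph)).astype(np.float32),(K[1,2]+K[1,1]*a*np.sin(ph)).astype(np.float32),cv2.INTER_CUBIC)
E
python3 - <<'E'
from h import *
import pickle
d=wcap();pickle.dump(d,open('w1.pkl','wb'));print(d['T'],monitor.state()['time'])
a=ortho(d,512,-337,71,60,5);b=ortho(d,512,-337,37,60,5)
w=wcloud(d);ok=np.isfinite(w[...,2]);Z=np.nan_to_num(w[...,2],nan=-99)
print('near',np.abs(Z-71).min())
for z0,z1 in((68.5,73),(34,39.5)):
    m=((Z>z0)&(Z<z1)&(abs(w[...,0]-512)<60)&(abs(w[...,1]+337)<35)).astype(np.uint8)
    k,l,st,_=cv2.connectedComponentsWithStats(m);
    for q in np.argsort(-st[1:,4])[:3]+1:
        P=w[l==q];print(z0,len(P),cv2.minAreaRect(P[:,:2].astype(np.float32)),P.mean(0))
save('w1.png',np.hstack([a[:,:],b]),.65)
E
```

```text
(array([[-1.53497729e-03,  9.99998528e-01,  7.66891897e-04],
       [ 3.88794132e-04,  7.67489533e-04, -9.99999630e-01],
       [-9.99998746e-01, -1.53467856e-03, -3.89971638e-04]]), array([ 511.24317028, -337.2772453 ,  285.36921064])) 1.575
near 0.0008351415452239053
68.5 1101 ((512.0657958984375, -334.16204833984375), (34.20855712890625, 36.31411361694336), 87.97517395019531) [ 512.17366295 -334.27644845   71.55650907]
34 171 ((478.8836669921875, -333.26263427734375), (8.686481475830078, 22.869657516479492), 0.16603103280067444) [ 478.8729529  -333.11251838   37.63606244]
34 33 ((529.1768798828125, -341.7481384277344), (17.88723373413086, 1.3389852046966553), 87.49642944335938) [ 529.1949902  -341.53044562   36.7009615 ]
34 6 ((530.6063842773438, -321.7560729980469), (5.256412982940674, 0.24404147267341614), 89.98004913330078) [ 530.5733845  -321.77840321   35.40136462]
```

View pics/w1.png

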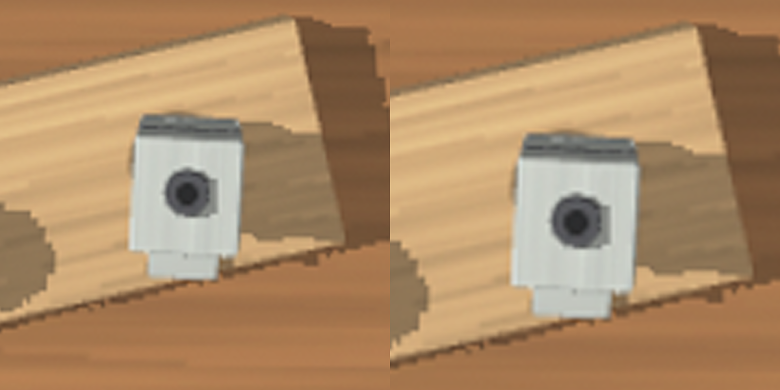

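The clamp measures 34 x 36 mm, centred at (512.1, -334.2), top at 71.5 and yaw about -2°. This matches the given sizes. I go down and grip.

Emit:
carry_out:
  targets:
    - [[0.8, 3, -40, 0, 0, -0.035], [0, 0, -50, 0, 0, 0], [0, 0, -40, 0, 0, 0], [0, 0, -30, 0, 0, 0], [0, 0, -17, 0, 0, 0], [0, 0, 0, 0, 0, 0], [0, 0, 0, 0, 0, 0]]

```text
time: 2.45
position: [512.9, -335.4, 110.2]
orientation: [1.235, 1.19, -1.235]
contact_force: [0.1, 0.0, 0.5]
grip_width: 1.003
```

Emit:
carry_out:
  targets:
    - [[0, 0, 0, 0, 0, 0], [0, 0, 0, 0, 0, 0], [0, 0, 0, 0, 0, 0], [0, 0, 0, 0, 0, 0], [0, 0, 0, 0, 0, 0], [0, 0, 0, 0, 0, 0], [0, 0, 0, 0, 0, 0], [0, 0, 0, 0, 0, 0]]
  fingers: 0

```text
time: 3.45
position: [512.8, -334.7, 109.7]
orientation: [1.235, 1.191, -1.235]
contact_force: [-0.9, -0.3, 5.4]
grip_width: 0.388
```

Emit:
carry_out:
  targets:
    - [[0, 0, 10, 0, 0, 0], [0, 0, 30, 0, 0, 0], [0, 0, 50, 0, 0, 0], [0, 0, 50, 0, 0, 0], [0, 0, 30, 0, 0, 0], [0, 0, 0, 0, 0, 0], [0, 0, 0, 0, 0, 0]]

```text
time: 4.32
position: [511.3, -333.7, 277.0]
orientation: [1.235, 1.196, -1.236]
contact_force: [-0.5, 0.4, -4.7]
grip_width: 0.393
```

Emit:
carry_out:
  targets:
    - [[2, 43, 0, 0, 0, 0.171], [2, 43, 0, 0, 0, 0.171], [2, 43, 0, 0, 0, 0.171], [2, 43, 0, 0, 0, 0.171], [2, 43, 0, 0, 0, 0.171], [2, 43, 0, 0, 0, 0.171], [2, 43, 0, 0, 0, 0.171], [2, 43, 0, 0, 0, 0.171], [2, 43, 0, 0, 0, 0.171], [0, 43, 0, 0, 0, 0.17], [0, 0, 0, 0, 0, 0], [0, 0, 0, 0, 0, 0]]

```text
time: 5.82
position: [529.3, 95.3, 276.9]
orientation: [-0.082, 1.574, 0.08]
contact_force: [-0.4, -1.6, -5.0]
grip_width: 0.387
```

```bash
python3 - <<'E'
from h import *
import pickle
d=wcap();pickle.dump(d,open('w2.pkl','wb'));s=monitor.state();print(d['T'],s['time'],s['contact_force'],s['grip_width'])
w=wcloud(d);Z=np.nan_to_num(w[...,2],nan=-99)
print('max z in top view',np.nanmax(cloud(pickle.load(open('o.pkl','rb'))['top'])[100:300,:240,2]))
a=ortho(d,545,150,60,125,3.2)
save('w2.png',np.hstack([a]),.75)
m=((Z>56)&(Z<63.5)).astype(np.uint8);P=w[m>0];print(len(P),cv2.minAreaRect(P[:,:2].astype(np.float32)),np.median(P[:,2]))
E
```

```text
(array([[-4.24613716e-03, -1.02795853e-01,  9.94693411e-01],
       [-1.21692420e-03,  9.94702173e-01,  1.02791564e-01],
       [-9.99990245e-01, -7.73999400e-04, -4.34873663e-03]]), array([529.33278544,  95.28510894, 276.89336338])) 5.875 [-0.26152398 -0.27867161 -4.20145266] 0.38868594758127994
max z in top view 212.35962136514195
22926 ((373.21466064453125, 114.39118957519531), (743.63525390625, 190.99740600585938), 17.16870880126953) 60.650279854020994
```

View pics/w2.png

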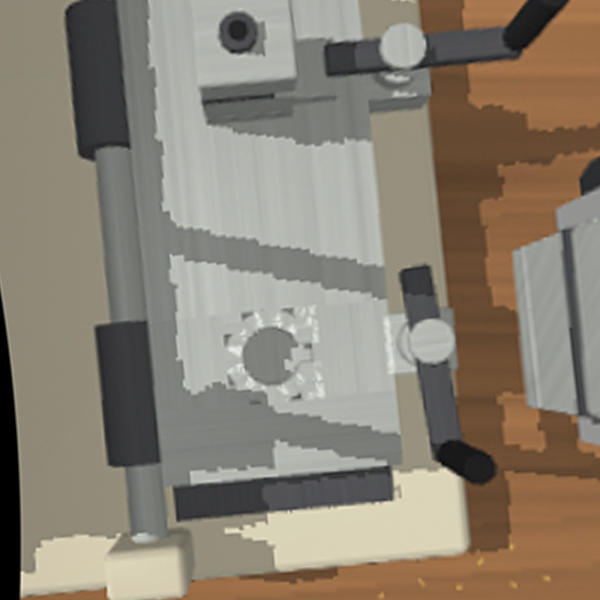

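The rectified view is 2.4 px/mm. It shows the empty socket at (269,356) with its keyway notch at (303,352) to the front, the lever pivot at (432,341), its peg at (467,462), and the held clamp at the right. I refine the centre and yaw.

```bash
python3 - <<'E'
from h import *
import pickle
d=pickle.load(open('w2.pkl','rb'));px=8
cx,cy=521.7,162.9;a=ortho(d,cx,cy,60,25,px);g=cv2.GaussianBlur(cv2.cvtColor(a,cv2.COLOR_RGB2GRAY),(5,5),0)
n=len(g)//2
print(g[n,::16]);print(g[::16,n])
th=(int(np.median(g[n-30:n+30,n-30:n+30]))+200)//2;print('th',th)
# radial darkness edge: steepest rise between 9 and 15 mm
c=np.array([n,n],float)
for it in range(4):
    P=[]
    for t in np.radians(np.arange(0,360,4)):
        rr=np.arange(8.5,15.5,1/px)*px;u=c[0]+rr*np.cos(t);v=c[1]+rr*np.sin(t)
        p=cv2.remap(g,u[None].astype(np.float32),v[None].astype(np.float32),1)[0].astype(float);e=np.diff(p);k=np.argmax(e)
        if e[k]>3:P.append([u[k],v[k]])
    P=np.array(P)
    for _ in range(5):
        A=np.c_[2*P,np.ones(len(P))];q=np.linalg.lstsq(A,(P**2).sum(1),rcond=None)[0];r=np.sqrt(q[2]+q[:2]@q[:2])
        res=abs(np.hypot(*(P-q[:2]).T)-r);P=P[res<max(np.percentile(res,80),3)]
    c=q[:2]
print('circle',cx+25-c[1]/px,cy+25-c[0]/px,'r',r/px,len(P),res.max()/px)
w=wcloud(d);m=(abs(w[...,0]-521.7)<25)&(abs(w[...,1]-163)<25)
hole=m&(w[...,2]<56);Q=w[hole];print('hole px',len(Q),Q.mean(0) if len(Q) else'')
b=ortho(d,545,150,60,125,4);L=cv2.HoughLinesP(cv2.Canny(b,60,150),1,np.pi/720,60,minLineLength=120,maxLineGap=20)
for l in L[:,0]:
    u1,v1,u2,v2=l;an=np.degrees(np.arctan2(u1-u2,v1-v2))%180;print(l,round(an,2))
E
```

```text
[186 182 181 182 184 183 203 143 127 129 128 128 128 128 125 129 126 146
 186 186 183 171 175 179 180]
[178 180 180 182 182 181 177 121 128 128 129 129 129 128 129 129 129 129
 115 178 185 187 184 140 126]
th 164
circle 521.6451874978776 162.14076889329857 r 12.020207837716057 60 0.34104830764591476
hole px 632 [522.09399203 161.38693647  43.46306753]
[108  30 129 254] 5.36
[561 943 683 931] 95.62
[853 421 881 678] 6.22
[294 868 517 848] 95.12
[949 547 962 688] 5.27
[158 542 179 774] 5.17
[691 597 726 785] 10.55
[581 126 864  97] 95.85
[514 849 654 833] 96.52
[ 33 994 177 980] 95.55
[  0 472  22 651] 7.01
[937 419 949 546] 5.4
[ 28 723  33 846] 2.33
[824 784 947 794] 85.35
```

```bash
python3 - <<'E'
from h import *
import pickle
d=pickle.load(open('w2.pkl','rb'));w=wcloud(d);Rt,p=d['T'];t=(w-p)@Rt
m=(t[...,0]>30)&(t[...,0]<110)&(abs(t[...,2])<20)&(t[...,1]<60)&(t[...,1]>-60);P=t[m];print(len(P))
top=P[(P[:,0]>36)&(P[:,0]<43)&(abs(P[:,2])<14)]
print('top',len(top),np.percentile(top,[1,50,99],axis=0).round(1).tolist())
for x in np.arange(36,108,5):
    q=P[abs(P[:,0]-x)<2.5]
    if len(q)>3:print(x,len(q),'y',np.percentile(q[:,1],[2,50,98]).round(1),'z',np.percentile(q[:,2],[2,50,98]).round(1))
s=np.array([521.65,162.15,60]);print('socket in tool',((s-p)@Rt).round(2))
E
```

```text
9086
top 4121 [[36.7, -18.4, -13.7], [38.1, 5.0, -0.5], [42.3, 17.0, 13.8]]
36 4680 y [-17.4   2.4  16. ] z [-17.5   0.2  18.2]
41 1572 y [-18.3  10.9  17.1] z [-17.7   0.6  17.7]
46 466 y [11.1 16.6 17.3] z [-19.3   0.2  19.3]
51 419 y [11.1 16.5 17.2] z [-19.    0.2  19.1]
56 397 y [11.1 16.5 17.2] z [-19.1  -0.3  19. ]
61 323 y [10.9 16.6 17.2] z [-19.1   0.2  19.4]
66 301 y [11.1 16.6 17.1] z [-18.6   0.6  17.4]
71 273 y [15.9 16.6 17.3] z [-15.6   0.6  17.1]
76 192 y [16.  16.5 17.2] z [-15.4   0.1  16.9]
81 9 y [16.1 16.4 16.9] z [-15.4 -11.8  -8.9]
socket in tool [2.1684e+02 6.7470e+01 1.7000e-01]
```

Emit:
carry_out:
  targets:
    - [[-3.5, 34, 0, 0, 0, -0.006], [-3.5, 34, 0, 0, 0, 0], [0, 0, -40, 0, 0, 0], [0, 0, -40, 0, 0, 0], [0, 0, -30, 0, 0, 0], [0, 0, -2, 0, 0, 0], [0, 0, 0, 0, 0, 0], [0, 0, 0, 0, 0, 0], [0, 0, 0, 0, 0, 0]]

```text
time: 7.0
position: [524.2, 163.6, 168.2]
orientation: [-0.076, 1.567, 0.076]
contact_force: [0.6, -0.4, -5.1]
grip_width: 0.394
```

```bash
python3 - <<'E'
from h import *
P=[]
for _ in range(5): get_image('wrist');s=monitor.state();P.append(np.r_[s['position'],s['contact_force']])
print(np.round(P,2))
E
```

```text
[[ 5.2402e+02  1.6359e+02  1.6805e+02 -2.6000e-01 -2.6000e-01 -4.5000e+00]
 [ 5.2381e+02  1.6360e+02  1.6779e+02  3.8000e-01  4.4000e-01 -5.0900e+00]
 [ 5.2366e+02  1.6360e+02  1.6760e+02  6.4000e-01  2.2000e-01 -5.2100e+00]
 [ 5.2358e+02  1.6362e+02  1.6742e+02  2.5000e-01 -2.1000e-01 -4.6100e+00]
 [ 5.2345e+02  1.6359e+02  1.6727e+02  5.2000e-01 -2.7000e-01 -4.3300e+00]]
```

Emit:
carry_out:
  targets:
    - [[-1, 0, -4, 0, 0, 0], [0, 0, -4, 0, 0, 0], [0, 0, -1, 0, 0, 0], [0, 0, -1, 0, 0, 0], [0, 0, 0, 0, 0, 0], [0, 0, 0, 0, 0, 0], [0, 0, 0, 0, 0, 0]]

```text
time: 8.12
position: [522.5, 163.5, 157.0]
orientation: [-0.076, 1.569, 0.076]
contact_force: [0.2, -1.3, -3.6]
grip_width: 0.385
```

Emit:
carry_out:
  targets:
    - [[0, 0, -1, 0, 0, 0], [0, 0, 0, 0, 0, 0], [0, 0, -1, 0, 0, 0], [0, 0, 0, 0, 0, 0], [0, 0, 0, 0, 0, 0]]

```text
time: 8.75
position: [522.4, 163.5, 154.9]
orientation: [-0.076, 1.57, 0.076]
contact_force: [1.0, 0.2, -3.5]
grip_width: 0.391
```

Emit:
carry_out:
  targets:
    - [[0, 0, -1, 0, 0, 0], [0, 0, 0, 0, 0, 0], [0, 0, -1, 0, 0, 0], [0, 0, 0, 0, 0, 0], [0, 0, 0, 0, 0, 0]]

```text
time: 9.38
position: [522.5, 163.5, 152.9]
orientation: [-0.076, 1.569, 0.076]
contact_force: [-1.5, 0.8, -4.1]
grip_width: 0.395
```

Emit:
carry_out:
  targets:
    - [[0, 0, -1, 0, 0, 0], [0, 0, 0, 0, 0, 0], [0, 0, -1, 0, 0, 0], [0, 0, 0, 0, 0, 0], [0, 0, 0, 0, 0, 0]]

```text
time: 10.0
position: [522.3, 163.5, 150.8]
orientation: [-0.076, 1.57, 0.076]
contact_force: [-0.6, -0.0, -4.4]
grip_width: 0.386
```

The spigot has entered about 4.5 mm with no load. I continue lightly.

Emit:
carry_out:
  targets:
    - [[0, 0, -1, 0, 0, 0], [0, 0, 0, 0, 0, 0], [0, 0, -1, 0, 0, 0], [0, 0, 0, 0, 0, 0], [0, 0, 0, 0, 0, 0]]

```text
time: 10.62
position: [522.3, 163.5, 148.8]
orientation: [-0.076, 1.57, 0.076]
contact_force: [-1.5, -0.5, -4.5]
grip_width: 0.389
```

Emit:
carry_out:
  targets:
    - [[0, 0, -1, 0, 0, 0], [0, 0, 0, 0, 0, 0], [0, 0, -1, 0, 0, 0], [0, 0, 0, 0, 0, 0], [0, 0, 0, 0, 0, 0]]

```text
time: 11.25
position: [522.3, 163.5, 146.8]
orientation: [-0.076, 1.57, 0.076]
contact_force: [-1.1, -0.6, -3.6]
grip_width: 0.389
```

Emit:
carry_out:
  targets:
    - [[0, 0, -1, 0, 0, 0], [0, 0, -1, 0, 0, 0], [0, 0, -1, 0, 0, 0], [0, 0, -1, 0, 0, 0], [0, 0, 0, 0, 0, 0], [0, 0, -1, 0, 0, 0], [0, 0, 0, 0, 0, 0], [0, 0, 0, 0, 0, 0]]

```text
time: 12.25
position: [522.3, 163.5, 141.8]
orientation: [-0.076, 1.57, 0.076]
contact_force: [-2.0, 0.5, -4.6]
grip_width: 0.389
```

Emit:
carry_out:
  targets:
    - [[0, 0, -0.5, 0, 0, 0], [0, 0, -0.5, 0, 0, 0], [0, 0, 0, 0, 0, 0], [0, 0, -0.5, 0, 0, 0], [0, 0, 0, 0, 0, 0], [0, 0, 0, 0, 0, 0]]

```text
time: 13.0
position: [522.3, 163.5, 140.4]
orientation: [-0.076, 1.57, 0.076]
contact_force: [-2.6, -0.3, -3.6]
grip_width: 0.39
```

Emit:
carry_out:
  targets:
    - [[0, 0, -0.5, 0, 0, 0], [0, 0, 0, 0, 0, 0], [0, 0, -0.5, 0, 0, 0], [0, 0, 0, 0, 0, 0], [0, 0, 0, 0, 0, 0]]

```text
time: 13.62
position: [522.3, 163.5, 139.7]
orientation: [-0.076, 1.57, 0.076]
contact_force: [-4.6, -0.4, 2.7]
grip_width: 0.394
```

Emit:
carry_out:
  targets:
    - [[0, 0, -0.4, 0, 0, 0], [0, 0, 0, 0, 0, 0], [0, 0, 0, 0, 0, 0], [0, 0, 0, 0, 0, 0]]

```text
time: 14.12
position: [522.3, 163.5, 139.7]
orientation: [-0.076, 1.569, 0.076]
contact_force: [-5.9, -1.3, 6.0]
grip_width: 0.391
```

The clamp is seated at the predicted TCP height (139.7) with about 10 N. I release it and rise.

Emit:
carry_out:
  targets:
    - [[0, 0, 0, 0, 0, 0], [0, 0, 0, 0, 0, 0], [0, 0, 0, 0, 0, 0], [0, 0, 0, 0, 0, 0], [0, 0, 0, 0, 0, 0], [0, 0, 0, 0, 0, 0]]
  fingers: 1

```text
time: 14.88
position: [522.4, 163.5, 139.0]
orientation: [-0.076, 1.569, 0.076]
contact_force: [-0.3, -0.1, -0.5]
grip_width: 0.997
```

Emit:
carry_out:
  targets:
    - [[0, 0, 15, 0, 0, 0], [0, 0, 30, 0, 0, 0], [6, -40, 40, 0, 0, 0], [4, -40, 40, 0, 0, 0], [0, 0, 15, 0, 0, 0], [0, 0, 0, 0, 0, 0], [0, 0, 0, 0, 0, 0], [0, 0, 0, 0, 0, 0]]
  fingers: 0

```text
time: 15.88
position: [531.5, 84.3, 277.5]
orientation: [-0.077, 1.573, 0.077]
contact_force: [-0.2, -0.6, -0.6]
grip_width: 0.002
```

```bash
python3 - <<'E'
from h import *
import pickle
d=wcap();pickle.dump(d,open('w3.pkl','wb'));s=monitor.state();print(d['T'],s['time'],s['contact_force'],s['grip_width'])
w=wcloud(d);Z=np.nan_to_num(w[...,2],nan=-99);X,Y=w[...,0],w[...,1]
b=(abs(X-522)<70)&(abs(Y-140)<90)
def comps(z0,z1,k=3):
    n,l,st,_=cv2.connectedComponentsWithStats((b&(Z>z0)&(Z<z1)).astype(np.uint8))
    for q in (np.argsort(-st[1:,4])[:k]+1):
        P=w[l==q];print(z0,z1,len(P),st[q].tolist(),cv2.minAreaRect(P[:,:2].astype(np.float32)),np.median(P[:,2]).round(1))
comps(98,104);comps(108,116);comps(64,69.5);comps(70,95)
a=np.hstack([ortho(d,530,140,101,80,3.2),ortho(d,530,140,112,80,3.2)]);save('w3.png',a,.75)
E
```

```text
(array([[-3.13378362e-03, -9.80599259e-02,  9.95175578e-01],
       [-8.76432487e-05,  9.95180487e-01,  9.80601337e-02],
       [-9.99995086e-01,  2.20078820e-04, -3.12727460e-03]]), array([531.50093413,  84.25658029, 277.51887432])) 15.925 [-0.20348412 -0.75064758 -0.68977643] 0.002937081590065676
98 104 1708 [300, 77, 45, 46, 1708] ((523.1268920898438, 162.3391571044922), (34.117862701416016, 36.83347702026367), 4.217779159545898) 101.6
98 104 31 [263, 173, 12, 10, 31] ((485.800048828125, 95.35198974609375), (4.479788780212402, 10.39098072052002), 56.278873443603516) 100.3
98 104 1 [321, 102, 1, 1, 1] ((522.5403442382812, 160.11692810058594), (0.0, 0.0), 0.0) 103.8
108 116 168 [258, 176, 14, 15, 168] ((483.95538330078125, 92.3664321899414), (10.520585060119629, 10.792325973510742), 3.222127676010132) 112.5
108 116 1 [324, 94, 1, 1, 1] ((524.2488403320312, 166.47964477539062), (0.0, 0.0), 0.0) 108.1
64 69.5 487 [309, 123, 26, 19, 487] ((525.2745361328125, 133.3442840576172), (22.68267822265625, 16.639286041259766), 5.780076503753662) 67.7
64 69.5 29 [315, 157, 12, 5, 29] ((526.782470703125, 108.64820098876953), (10.147038459777832, 3.7116684913635254), 5.613785266876221) 68.5
64 69.5 4 [311, 161, 3, 2, 4] ((519.1581420898438, 105.3832778930664), (2.663360595703125, 0.4973389208316803), 52.450801849365234) 68.4
70 95 1197 [265, 158, 89, 22, 1197] ((518.055419921875, 100.10159301757812), (77.85122680664062, 17.693988800048828), 7.112196445465088) 76.9
70 95 1 [332, 134, 1, 1, 1] ((534.8297119140625, 132.72842407226562), (0.0, 0.0), 0.0) 70.1
```

View pics/w3.png

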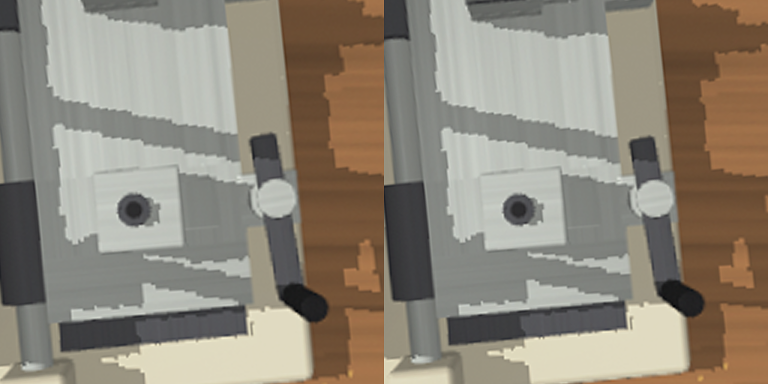

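The clamp is fully seated: top at 101.6 (nominal 101), toe at 67.7 (nominal 67) and pointing to the front. The peg top is at (484, 92), and the lever is open. Next I go behind the peg with closed fingers.

Emit:
carry_out:
  targets:
    - [[-25, 16, 0, 0, 0, 0], [-24.5, 16.5, 0, 0, 0, 0], [0, 0, -40, 0, 0, 0], [0, 0, -40, 0, 0, 0], [0, 0, -30, 0, 0, 0], [0, 0, -10, 0, 0, 0], [0, 0, 0, 0, 0, 0], [0, 0, 0, 0, 0, 0], [0, 0, 0, 0, 0, 0]]
  fingers: 0

```text
time: 17.05
position: [483.7, 116.1, 160.1]
orientation: [-0.076, 1.567, 0.076]
contact_force: [0.3, -0.9, -0.1]
grip_width: 0.002
```

```bash
python3 - <<'E'
from h import *
pv=np.array([529.1,100.6]);a0=np.radians(185.5);prev=np.array([482,117.]);pa=0
print(monitor.state()['position'])
for f in np.arange(0.0,1.6,0.15):
    a=a0+f;F=pv+45*np.array([np.cos(a),np.sin(a)])-17.5*np.array([-np.sin(a),np.cos(a)])
    print(round(f,2),F.round(1),(F-prev).round(1));prev=F
E
```

```text
[483.74467245 116.14295126 160.13271165]
0.0 [482.6 113.7] [ 0.6 -3.3]
0.15 [481.2 106.6] [-1.4 -7.1]
0.3 [480.8  99.4] [-0.4 -7.2]
0.45 [481.6  92.2] [ 0.7 -7.2]
0.6 [483.3  85.2] [ 1.8 -7. ]
0.75 [486.2  78.5] [ 2.8 -6.7]
0.9 [489.9  72.3] [ 3.8 -6.2]
1.05 [494.6  66.8] [ 4.7 -5.5]
1.2 [500.  62.] [ 5.4 -4.8]
1.35 [506.1  58.1] [ 6.1 -3.9]
1.5 [512.7  55.2] [ 6.6 -3. ]
```

Emit:
carry_out:
  targets:
    - [[0.3, -3, 0, 0, 0, 0], [-1.4, -7.1, 0, 0, 0, 0.15], [-0.4, -7.2, 0, 0, 0, 0.15], [0.7, -7.2, 0, 0, 0, 0.15], [1.8, -7, 0, 0, 0, 0.15], [2.8, -6.7, 0, 0, 0, 0.15], [0, 0, 0, 0, 0, 0]]

```text
time: 17.92
position: [486.8, 77.6, 159.4]
orientation: [-0.66, 1.468, 0.66]
contact_force: [0.8, 0.7, 0.3]
grip_width: 0.002
```

Emit:
carry_out:
  targets:
    - [[3.8, -6.2, 0, 0, 0, 0.15], [4.7, -5.5, 0, 0, 0, 0.15], [5.4, -4.8, 0, 0, 0, 0.15], [6.1, -3.9, 0, 0, 0, 0.15], [0, 0, 0, 0, 0, 0], [0, 0, 0, 0, 0, 0]]

```text
time: 18.68
position: [506.1, 57.4, 158.9]
orientation: [-1.115, 1.268, 1.115]
contact_force: [-1.7, 1.3, -2.5]
grip_width: 0.0
```

Emit:
carry_out:
  targets:
    - [[3.3, -1.5, 0, 0, 0, 0.08], [3.3, -1.5, 0, 0, 0, 0.07], [1.5, -0.3, 0, 0, 0, 0.03], [0, 0, 0, 0, 0, 0], [0, 0, 0, 0, 0, 0]]

```text
time: 19.3
position: [514.3, 54.1, 158.8]
orientation: [-1.249, 1.183, 1.25]
contact_force: [-3.7, 1.4, -0.9]
grip_width: 0.001
```

```bash
python3 - <<'E'
from h import *
d=get_image('top');save('t2.png',d['img'][120:285,125:225],3.6)
E
```

```text
(no output)
```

View pics/t2.png

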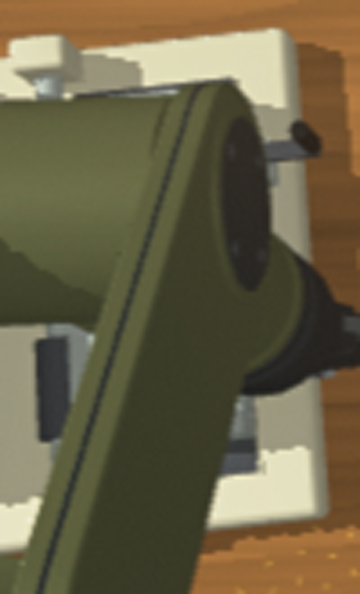

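The arm hides the lever here. The force of about 4 N against the motion fits a peg being pushed. I feel on to the stop.

Emit:
carry_out:
  targets:
    - [[1, 0.1, 0, 0, 0, 0], [0, 0, 0, 0, 0, 0], [1, 0.1, 0, 0, 0, 0], [0, 0, 0, 0, 0, 0], [0, 0, 0, 0, 0, 0]]

```text
time: 19.98
position: [514.9, 54.1, 158.8]
orientation: [-1.248, 1.185, 1.253]
contact_force: [-6.6, 0.9, 3.3]
grip_width: 0.003
```

Emit:
carry_out:
  targets:
    - [[1, 0.1, 0, 0, 0, 0], [0, 0, 0, 0, 0, 0], [0, 0, 0, 0, 0, 0]]

```text
time: 20.35
position: [515.2, 54.2, 158.7]
orientation: [-1.248, 1.186, 1.254]
contact_force: [-7.8, 0.6, 4.2]
grip_width: -0.004
```

The stop is reached: force rises while the motion stalls. I back off, rise and look.

Emit:
carry_out:
  targets:
    - [[-10, -1, 0, 0, 0, 0], [-5, 0, 10, 0, 0, 0], [0, 0, 50, 0, 0, 0], [0, 0, 50, 0, 0, 0], [35, 20, 20, 0, 0, 0], [40, 20, 0, 0, 0, 0], [20, 5, 0, 0, 0, 0], [0, 0, 0, 0, 0, 0], [0, 0, 0, 0, 0, 0]]

```text
time: 21.48
position: [597.1, 98.1, 289.2]
orientation: [-1.25, 1.183, 1.251]
contact_force: [-1.3, -0.6, 0.0]
grip_width: 0.002
```

```bash
python3 - <<'E'
from h import *
d=wcap();s=monitor.state();print(d['T'][1],s['time'],s['contact_force'])
w=wcloud(d);Z=np.nan_to_num(w[...,2],nan=-99);X,Y=w[...,0],w[...,1]
b=(abs(X-528)<70)&(abs(Y-120)<95)
for z0,z1 in((98,104),(108,116),(70,95)):
    n,l,st,_=cv2.connectedComponentsWithStats((b&(Z>z0)&(Z<z1)).astype(np.uint8))
    q=np.argmax(st[1:,4])+1;P=w[l==q];print(z0,len(P),cv2.minAreaRect(P[:,:2].astype(np.float32)),np.median(P[:,2]).round(1))
save('w4.png',ortho(d,530,120,75,85,3.2))
t=get_image('top');w=cloud(t)
hsv=cv2.cvtColor(t['img'],cv2.COLOR_RGB2HSV)
import pickle;o=pickle.load(open('o.pkl','rb'))['top'];D=np.abs(t['img'].astype(int)-o['img']).sum(2)
print('bystander diffs padlock,screwdriver,round:',D[120:165,325:362].mean(),D[100:185,395:432].mean(),D[215:248,335:366].mean())
E
```

```text
[597.06736698  98.08977099 289.20692345] 21.525 [-1.04077965  0.1409036  -0.75206793]
98 1407 ((522.8505859375, 162.12261962890625), (34.08354949951172, 36.718631744384766), 5.013461589813232) 101.6
108 171 ((532.0155029296875, 56.19111633300781), (11.401491165161133, 11.152032852172852), 1.6145113706588745) 112.4
70 1084 ((528.693359375, 94.15866088867188), (17.30337905883789, 72.45260620117188), 9.880460739135742) 77.1
bystander diffs padlock,screwdriver,round: 31.854054054054053 28.475357710651828 51.19550342130987
```

View pics/w4.png

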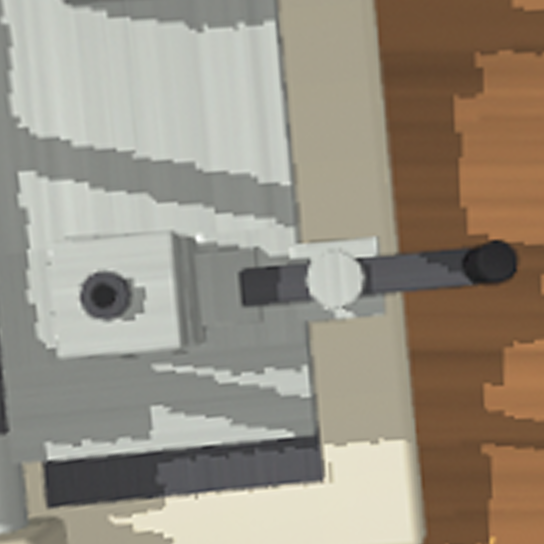

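The last view shows the tongue over the toe (260,285), the peg at (490,262), pointing to the front, and the clamp at (105,295), seated. The peg sits at 88.6° ≈ 1.55 rad. I hand in.

```bash
python3 -c "
from h import *
print(monitor.state()['time'],close_job())"
```

```text
the job is handed in; nothing more can be done
21.575 None
```

The square clamp is fully home in the carriage socket, toe to the front, and the locking lever is swung over its toe to the stop. I handed the job in at 21.6 s; no verdict is reported.

- **Fitting:** I took the clamp from the rack and lowered it in small steps. The spigot and key went in with almost no load, so no feeling-along was needed. It seated with about 10 N at the predicted height, and I let go.
- **Lever:** I pushed the peg round with closed fingers until the motion stalled at about 8 N, then backed off and rose clear.
- **Last checks:** The clamp's top measured 101.6 mm (nominal 101) and its centre was at most 0.3 mm from where it was before the lever swing. I worked out the lever angle from the peg position: about 1.55 rad. Nothing was touching the robot.
- **Weaker check:** My before/after image comparison for the padlock, screwdriver and round clamp was inconclusive. It gave mean pixel differences of about 30 to 50, which I put down to noise and shadows without looking further. The arm never came near the padlock or screwdriver, and near the round clamp it only passed high overhead.

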